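# Copy the cheek angle with a sliding bevel

### The arm

A 6-joint arm with a two-finger parallel gripper is mounted at the origin on the work surface. World frame = base frame: x ahead of the robot, y to its left, z up, the work surface at z = 0. Lengths are in m, angles in rad, forces in N, time in s.
With the tool pointing down it reaches from about 0.425 to 0.95 m from the base axis. Payload 14.7 kg.
Tool frame: the origin (TCP) lies between the finger pads; the fingertips stand 17 mm ahead of it and the grasp point (between the pads) lies 2 mm behind it (r.tip_reach is the distance from the TCP to the fingertips, in m); z points along the fingers, y is the line along which they close (so a half turn about z gives the same grasp; the last joint's range is limited). The gripper opens to 85 mm and grips with 20 to 120 N. Pads are 22 mm wide; open, the fingers measure 114 mm over their backs; the gripper's body (76 mm by 85 mm) begins 54 mm behind the grasp point. The pads swing forward as they close: fully open they stand 13 mm farther back than shut.
Start: joints at [1.199, 0.48, 1.596, -0, 1.065, -0.047], TCP at [0.207, 0.616, 0.248] pointing down, gripper open.
Joint ranges: [-2.75, 2.75], [-0.82, 2.05], [0.23, 2.67], [-1.56, 4.7], [0.09, 2.69], [-2.92, 2.92]. Speed limits (rad/s): [1.89, 1.89, 2.39, 3.01, 3.01, 3.01].

### API

Orientations are given as a rotation vector (axis times angle).
In Python, from cell import monitor, snapshot, camera_params, job_done, r gives the robot as it stands. The module is installed in compiled form; this text tells all that it offers.
- The arm moves only by the tool servo_tool, never from a script. Its argument "increments" is a list of rows, each a list of 3 entries, a list of its own where there are three numbers: the finger opening in mm, from 0 to 85.4, then the shift along the tool's x, y, z in mm, then the turn, a rotation vector about the tool's x, y, z in degrees. In form: [[claw, [x, y, z], [ax, ay, az]], ...]. A call has 1 to 10 rows; each row is the pose to reach, as a shift and turn from the pose commanded when the call began, along the tool's axes at that moment; what a row does not reach only later rows make up. A row lasts 1/12 s, in which the tool goes at most 41.7 mm and 7.16 degrees, less where a joint would pass 70% of its speed; a pose out of reach is approached as far as the arm can. A call with a gripper value outside its range is refused whole. The fingers move at their own pace and stop on an object; the grip force is fixed at half the most. Time passes only in rows, so rows that repeat a pose let the fingers close. It gives the time, the measured TCP pose, the force, the opening and the grip force at its end, in the units of the state.
- monitor.get_state(): the state, without advancing time (a new reading comes with each control period).
- snapshot(name): name is "scene" or "top" or "wrist"; returns the picture (480x640x3 uint8, blue, green, red); there is no depth.
- camera_params(name): a dict with "vfov" (degrees; the focal length in pixels is half the picture's height over the tangent of half this angle, whatever the lens; pixels are square), "cx", "cy" (the principal point, pixels), "R" (3x3) and "t" (3): a world point X has camera coordinates R X + t. Camera axes: x right, y down, z forward; pixel columns grow to the right and rows downward; lengths in m; the calibration is good to about 2 mm. The wrist camera is an equidistant fisheye: a pixel r from the principal point sees the ray r / f radians off the axis. A picture is of the moment at which its call begins: read the wrist's pose just before it. camera_params takes no time and is no camera call; for the wrist camera it gives the pose at the moment of the call.
- job_done(): hands the job in; it is judged then, once.
The state is a dict: "time": time; "joint_positions": joint angles; "joint_vel": joint speeds; "effort": joint torques, N m; "tool_pos": TCP position; "ee_rot": TCP orientation; "contact_force": force on the tool from outside, world axes, zero at the start; "torque": the same for the moment, N m; "width": finger opening in m; "grip_force": force on a finger pad.
Only numpy, scipy, OpenCV 4.12 (cv2) and the standard library are available. Lean on these libraries where they do the work, as an engineer would, in place of code of your own. Each camera call takes 0.05 s, during which the arm holds its last target. There are 200 camera calls.

### The job

Copy the cheek angle of the finished converter's bracket: slide the open bevel gauge along that bracket's fence into its corner until the hub is fully home and the blade lies flush on the cheek, hold it there with a firm 5 to 15 N for about a second, then press its lock button fully down with about 20 N while it still sits there. Slide the locked gauge along the bare bracket's fence into its corner in the same way, so that the blade turns the stiff cheek to that angle, hold it fully home with 5 to 15 N for about a second and leave it sitting there, locked. Never let gauge and bracket press on each other with more than 25 N, and leave the spool, bottle and loose module alone.

Things in the scene. Friction and masses are not known exactly. Their poses are not given: they have to be found in the camera images.
- gauge: Loose steel bevel gauge, flat on the bench, 0.3-0.5 kg. Origin: underside, on the axis of its round hub (radius 14). Stock: bar 28 wide (x -14 to 14), 24 high, from the hub to y = 113 along its +y; outer edge x = +14 goes against a fence. Black grip rib on it: 16 wide (x), y 32 to 82, top z = 60. Blade swings about the hub on the -x side.
- gauge_blade (a joint): Blade hinge about the hub axis, rad. 0: blade square to the stock (along gauge -x); positive: wider, leaning to gauge -y. Blade: bar 12 thick, z 3 to 21, reaching 110 from the hub axis; outer face tangent to the hub (14 from the axis). A disc (radius 26, z 24 to 29) turns with it. Starts wider than the finished cheek. Friction 0.012 N m unlocked, over 0.06 N m locked.
- gauge_lock (a joint): Travel of the lock button, m: 0 up (unlocked) to fully down at 0.003 to 0.004; locked above 0.0023. Moves at about 8 N; its brake meets the disc at 0.0025 and needs 18 to 22 N to bite well; stays down by itself (eases back to about 0.0027); the push goes through the hub straight into the bench.
- gauge_grip (a point): Middle of the grip rib, to be grasped from above with the fingers closing along gauge x: 57 along gauge +y from the hub axis, 48 above the underside. Fingertips 26 or more above the bench clear both brackets.
- lock_top (a point): Centre of the top of the round black lock button (20 across) on a round plate 50 across, over the hub axis, 46 above the underside when up. Press straight down with closed fingertips.
- blade_face (a point): Point on the blade's outer face, 60 along the blade from the hub axis, 11 up; x axis along the blade towards the hub.
- master: Finished bracket, fixed, finned aluminium converter (20 high) behind its fence. Origin: bench level at the cheek's pivot. Fence: bar 22 high along its +y (y -24 to 154), inner face x = +14. End stop for the hub: face y = -14, x 2 to 16. Inside is -x, towards the robot. Gauge home: origins and axes of gauge and bracket coincide.
- master_cheek (a joint): Angle of the finished bracket's cheek about the pivot, rad: 0 square to the fence (along -x), positive wider (leaning to -y). Clamped fast, with a dark gusset on its outside; stands between -0.09 and 0.29.
- master_face (a point): Point on the inner face of the finished cheek, 90 along it from the pivot, 11 up; x axis along the cheek towards the pivot. Cheek: plate 22 high, 8 thick, from 18 to 123 from the pivot; the inner face, 14 from the pivot axis like the blade's, is its outer land, 65 to 123 out (2 mm relief before it).
- bracket: Bare bracket, fixed, only a thin flange with three screws behind its fence. Fence, end stop, pivot and axes as on the finished bracket.
- bracket_cheek (a joint): Angle of the bare bracket's cheek, same meaning as master_cheek. Turns stiffly (0.03 N m), stays where it is left; starts narrower (more closed) than the finished one, at -0.44 to -0.27.
- bracket_face (a point): Point on the inner face of the bare bracket's cheek, placed like master_face; cheek of the same size.
- spool: Bystander: white plastic spool, 56 across, 42 high; origin under its centre.
- bottle: Bystander: white bottle, green cap, 68 across, 170 high; origin under its centre.
- module: Bystander: loose finned aluminium module 70 by 110 by 42 high; origin under its centre.

How it is judged:
On the way, in this order (a step that is already met when the one before it is completed fails the run):
1. the gauge is home in the finished bracket's corner, blade flush on the cheek, pressed there with more than 4 N (horizontal distance between gauge and master below 0.003 m and angle between the y axis of gauge and the y axis of master, either way round below 0.03 rad and height (world z) of gauge below 0.004 m and angle between gauge's own z axis and vertical below 0.06 rad and angle between the x axis of blade_face and the x axis of master_face, either way round below 0.04 rad and contact force between gauge and master above 4 N), for 0.3 s.
2. the gauge is locked while it sits there (horizontal distance between gauge and master below 0.004 m and angle between the y axis of gauge and the y axis of master, either way round below 0.035 rad and height (world z) of gauge below 0.004 m and angle between gauge's own z axis and vertical below 0.06 rad and angle between the x axis of blade_face and the x axis of master_face, either way round below 0.04 rad and value of joint gauge_lock above 0.0023 m), for 0.2 s.
3. the locked gauge is home in the bare bracket's corner, the cheek flush on the blade, pressed there with more than 4 N (horizontal distance between gauge and bracket below 0.003 m and angle between the y axis of gauge and the y axis of bracket, either way round below 0.03 rad and height (world z) of gauge below 0.004 m and angle between gauge's own z axis and vertical below 0.06 rad and angle between the x axis of blade_face and the x axis of bracket_face, either way round below 0.04 rad and contact force between gauge and bracket above 4 N and value of joint gauge_lock above 0.0023 m), for 0.3 s.
At the end, for the whole second after the job is handed in: Bare bracket's cheek at the finished one's angle (within 0.035 rad; joint bands, at most 0.06). Gauge flat, at rest, button over 2.3 mm down, home in the bare corner: hub within 4 mm of the pivot, stock within 0.035 rad of the fence, blade flush on the cheek within 0.04 rad (horizontal distance between gauge and bracket below 0.004 m and angle between the y axis of gauge and the y axis of bracket, either way round below 0.035 rad and height (world z) of gauge below 0.004 m and angle between gauge's own z axis and vertical below 0.06 rad and value of joint gauge_lock above 0.0023 m and linear speed of gauge below 0.01 m/s and angle between the x axis of blade_face and the x axis of bracket_face, either way round below 0.04 rad and ((value of joint master_cheek between -0.1126 and -0.0874 rad and value of joint bracket_cheek between -0.1475 and -0.0525 rad) or (value of joint master_cheek between -0.0876 and -0.0624 rad and value of joint bracket_cheek between -0.1225 and -0.0275 rad) or (value of joint master_cheek between -0.0626 and -0.0374 rad and value of joint bracket_cheek between -0.0975 and -0.0025 rad) or (value of joint master_cheek between -0.0376 and -0.0124 rad and value of joint bracket_cheek between -0.0725 and 0.0225 rad) or (value of joint master_cheek between -0.0126 and 0.0126 rad and value of joint bracket_cheek between -0.0475 and 0.0475 rad) or (value of joint master_cheek between 0.0124 and 0.0376 rad and value of joint bracket_cheek between -0.0225 and 0.0725 rad) or (value of joint master_cheek between 0.0374 and 0.0626 rad and value of joint bracket_cheek between 0.0025 and 0.0975 rad) or (value of joint master_cheek between 0.0624 and 0.0876 rad and value of joint bracket_cheek between 0.0275 and 0.1225 rad) or (value of joint master_cheek between 0.0874 and 0.1126 rad and value of joint bracket_cheek between 0.0525 and 0.1475 rad) or (value of joint master_cheek between 0.1124 and 0.1376 rad and value of joint bracket_cheek between 0.0775 and 0.1725 rad) or (value of joint master_cheek between 0.1374 and 0.1626 rad and value of joint bracket_cheek between 0.1025 and 0.1975 rad) or (value of joint master_cheek between 0.1624 and 0.1876 rad and value of joint bracket_cheek between 0.1275 and 0.2225 rad) or (value of joint master_cheek between 0.1874 and 0.2126 rad and value of joint bracket_cheek between 0.1525 and 0.2475 rad) or (value of joint master_cheek between 0.2124 and 0.2376 rad and value of joint bracket_cheek between 0.1775 and 0.2725 rad) or (value of joint master_cheek between 0.2374 and 0.2626 rad and value of joint bracket_cheek between 0.2025 and 0.2975 rad) or (value of joint master_cheek between 0.2624 and 0.2876 rad and value of joint bracket_cheek between 0.2275 and 0.3225 rad) or (value of joint master_cheek between 0.2874 and 0.3126 rad and value of joint bracket_cheek between 0.2525 and 0.3475 rad))); the robot touches nothing.
It fails at once if gauge and finished bracket press on each other with more than 25 N (contact force between gauge and master above 25 N).
It fails at once if gauge and bare bracket press on each other with more than 25 N (contact force between gauge and bracket above 25 N).
It fails at once if the spool, bottle or loose module is moved by more than 15 mm (distance of any of spool, bottle, module from where it was at the start of the episode above 0.015 m).
It also fails if it takes over 72 s, if anything falls off the work surface, if the arm or the gripper's body presses on something with over 40 N, if the wrist force passes 120 N, or if a joint passes its speed limit or range.

## Working session

There is one attempt and no reset: what is moved stays moved. The work goes in short steps, Python scripts to look and compute and a tool call to move; the robot and the scene stay as the last step left them, time stands still between calls to the robot, and variables do not carry over. Pictures are saved under pics/ and viewed, at most 10 in all, crops included, and the job is handed in when it is done.

Besides the shell and the picture viewer there is one more tool, called after "Request:" as a command line: name --argument value ..., lists and objects as JSON in quotes. servo_tool: Moves the arm, as the interface text tells. Its arguments: {"type":"object","properties":{"increments":{"type":"array"}},"required":["increments"]}

```bash
mkdir -p pics; ls; python3 - <<'E'
from cell import *
import cv2
for n in("scene","top","wrist"):
    cv2.imwrite(f"pics/{n}0.png",snapshot(n))
    p=camera_params(n);print(n,p)
print(monitor.get_state(), r.tip_reach)
E
```

```text
pics
scene {'vfov': 53.76367010640221, 'cx': 313.99967909416796, 'cy': 240.8752607784745, 'R': array([[ 0.38305894,  0.92371123, -0.00483936],
       [ 0.6935425 , -0.29106152, -0.65900075],
       [-0.61013494,  0.24907983, -0.75212671]]), 't': array([-0.16841495, -0.30819528,  1.54987691])}
top {'vfov': 54.97167045552016, 'cx': 327.2116547823605, 'cy': 238.33107639002918, 'R': array([[ 0.02044621, -0.99978777, -0.002525  ],
       [-0.99661596, -0.02018011, -0.07968305],
       [ 0.07961519,  0.00414567, -0.99681705]]), 't': array([-0.00318626,  0.51498981,  1.25084294])}
wrist {'vfov': 65.70646984690485, 'cx': 324.27238174571914, 'cy': 238.70125426300532, 'R': array([[ 3.19172618e-01,  9.47696277e-01, -7.78661998e-04],
       [ 9.09960287e-01, -3.06233840e-01,  2.79630311e-01],
       [ 2.64766152e-01, -8.99588900e-02, -9.60107433e-01]]), 't': array([-0.65016156, -0.03612354,  0.37861528])}
{'time': 0.15, 'joint_positions': array([ 1.19940684e+00,  4.80716220e-01,  1.59671734e+00, -9.73266456e-06,
        1.06507459e+00, -4.65875602e-02]), 'joint_vel': array([ 8.15110118e-05, -2.67010473e-03, -2.48203736e-03, -8.48071872e-04,
        4.49466286e-04,  7.64185399e-04]), 'effort': array([ 8.62494671e-04, -9.51145792e+01, -4.30458748e+01,  7.90887441e-06,
        7.91902479e-03, -8.51834102e-06]), 'tool_pos': array([0.20730134, 0.61575875, 0.24780574]), 'ee_rot': array([-5.07921241e-01, -3.10007699e+00,  1.40944965e-03]), 'contact_force': array([-0.221658  , -0.30239713, -0.55801169]), 'torque': array([ 0.00802441, -0.05811828, -0.03129549]), 'grip_force': 0.0, 'width': 0.08514004238471931} 0.017
```

View pics/top0.png

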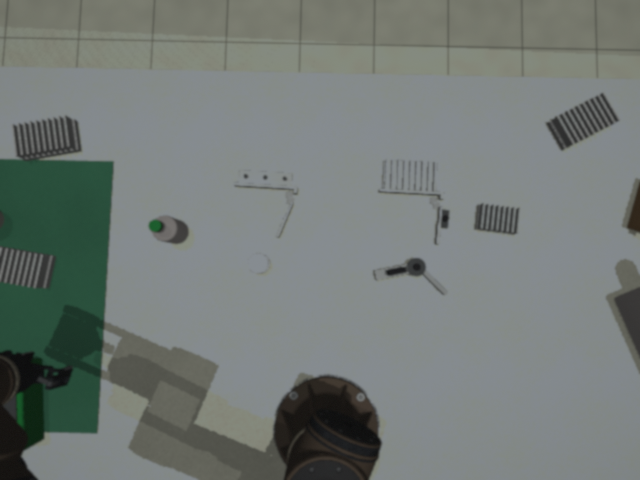

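View pics/scene0.png

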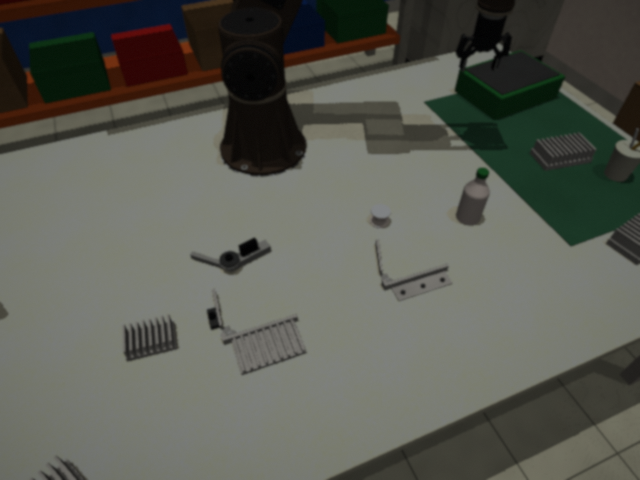

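The top view shows the master corner near (436,199) with its fence running left to (378,191), and the bare bracket corner near (293,194). The gauge hub is at (416,267) with its stock to the left. The bottle, spool and module are at (165,228), (259,263) and (497,218). The scene view agrees.

```bash
cat > h.py <<'E'
import numpy as np, cv2
from cell import *
from scipy.spatial.transform import Rotation as Ro
def ray(p,u,v,fish):
    f=240/np.tan(np.radians(p['vfov'])/2); d=np.array([u-p['cx'],v-p['cy']],float)
    if fish:
        rr=np.hypot(*d); th=rr/f; c=np.r_[d/max(rr,1e-9)*np.sin(th),np.cos(th)]
    else: c=np.r_[d/f,1]
    return -p['R'].T@p['t'], p['R'].T@c
def pt(p,u,v,z,fish=False):
    o,d=ray(p,u,v,fish); return o+d*(z-o[2])/d[2]
def rel(target,yaw):
    """shift (mm, tool axes) and turn (deg) to bring TCP to target with tool y axis at world yaw of closing line, pointing down"""
    s=monitor.get_state(); R=Ro.from_rotvec(s['ee_rot']).as_matrix()
    ty=np.array([np.cos(yaw),np.sin(yaw),0]); tz=np.array([0,0,-1.]); 
    if ty@R[:,1]<0: ty=-ty
    G=np.c_[np.cross(ty,tz),ty,tz]
    return np.round(R.T@(np.array(target)-s['tool_pos'])*1000,1), np.round(np.degrees(Ro.from_matrix(R.T@G).as_rotvec()),2)
E
python3 - <<'E'
from h import *
p=camera_params("top")
for n,u,v,z in [("hub",416,267,.046),("stockend",376,274,.024),("blade",444,292,.02),("mfenceR",440,195,.022),("mfenceL",378,191,.022),("mcheek",436,243,.022),("bfR",297,190,.022),("bfL",235,186,.022),("bcheek",279,236,.022),("spool",259,263,.042),("bottle",156,226,.17),("module",497,218,.042)]:
    print(n,pt(p,u,v,z).round(3))
c=camera_params("wrist");print(-c['R'].T@c['t'])
R=Ro.from_rotvec(monitor.get_state()['ee_rot']).as_matrix();print(R.round(2)); print(R.T@(-c['R'].T@c['t']-monitor.get_state()['tool_pos']), R.T@c['R'].T@[0,0,1])
print(rel((.48,-.17,.30),0))
E
```

```text
hub [ 0.441 -0.233  0.046]
stockend [ 0.42  -0.128  0.024]
blade [ 0.374 -0.314  0.02 ]
mfenceR [ 0.642 -0.303  0.022]
mfenceL [ 0.649 -0.131  0.022]
mcheek [ 0.508 -0.292  0.022]
bfR [0.648 0.094 0.022]
bfL [0.656 0.267 0.022]
bcheek [0.519 0.14  0.022]
spool [0.443 0.19  0.042]
bottle [0.525 0.425 0.17 ]
module [ 0.578 -0.453  0.042]
[0.14014024 0.63915325 0.37310632]
[[-0.95  0.32 -0.  ]
 [ 0.32  0.95 -0.  ]
 [ 0.   -0.   -1.  ]]
[ 0.07111946  0.00062448 -0.12529878] [-2.79663123e-01  1.14236278e-04  9.60098185e-01]
(array([-509.2, -657.7,  -51.6]), array([-5.000e-02,  3.000e-02,  7.139e+01]))
```

```bash
python3 - <<'E'
from h import *
print(rel((.52,.24,.30),0))
E
```

```text
(array([-416.3, -256.4,  -52. ]), array([-5.000e-02,  3.000e-02,  7.139e+01]))
```

Request:
servo_tool --increments '[[85,[-416,-256,-52],[0,0,71.4]],[85,[-416,-256,-52],[0,0,71.4]],[85,[-416,-256,-52],[0,0,71.4]],[85,[-416,-256,-52],[0,0,71.4]],[85,[-416,-256,-52],[0,0,71.4]],[85,[-416,-256,-52],[0,0,71.4]],[85,[-416,-256,-52],[0,0,71.4]],[85,[-416,-256,-52],[0,0,71.4]],[85,[-416,-256,-52],[0,0,71.4]],[85,[-416,-256,-52],[0,0,71.4]]]'

```text
time: 0.98
tool_pos: [0.4734, 0.2958, 0.2926]
ee_rot: [-2.229, -2.214, 0.0]
contact_force: [0.5, 0.9, -0.9]
width: 0.0852
grip_force: 0.0
```

```bash
python3 - <<'E'
from h import *
print(monitor.get_state()['tool_pos'],rel((.52,.24,.30),0),rel((.52,-.15,.30),0))
E
```

```text
[0.473389   0.29576314 0.29262708] (array([-55.5,  47. ,  -7.4]), array([-0.  ,  0.  , -0.37])) (array([-445.5,   49.5,   -7.4]), array([-0.  ,  0.  , -0.37]))
```

Request:
servo_tool --increments '[[85,[-55,47,-7],[0,0,-0.4]],[85,[-55,47,-7],[0,0,-0.4]],[85,[-55,47,-7],[0,0,-0.4]],[85,[-55,47,-7],[0,0,-0.4]]]'

```text
time: 1.32
tool_pos: [0.5204, 0.2412, 0.2993]
ee_rot: [-2.217, -2.226, 0.0]
contact_force: [-0.8, 0.1, 0.2]
width: 0.085
grip_force: 0.0
```

```bash
python3 - <<'E'
from h import *
import pickle
p=camera_params("wrist"); im=snapshot("wrist"); cv2.imwrite("pics/wb.png",im); pickle.dump(p,open("wb.pkl","wb"))
print(monitor.get_state()['tool_pos'],rel((.52,-.15,.30),0))
E
```

```text
[0.51951884 0.24215717 0.29912618] (array([-392.2,   -1.6,   -0.9]), array([-0.04, -0.  ,  0.3 ]))
```

Request:
servo_tool --increments '[[85,[-390,2,0],[0,0,0]],[85,[-390,2,0],[0,0,0]],[85,[-390,2,0],[0,0,0]],[85,[-390,2,0],[0,0,0]],[85,[-390,2,0],[0,0,0]],[85,[-390,2,0],[0,0,0]],[85,[-390,2,0],[0,0,0]],[85,[-390,2,0],[0,0,0]],[85,[-390,2,0],[0,0,0]],[85,[-390,2,0],[0,0,0]]]'

```text
time: 2.2
tool_pos: [0.524, -0.1504, 0.2993]
ee_rot: [2.214, 2.228, -0.001]
contact_force: [-0.4, -0.0, 0.3]
width: 0.0852
grip_force: 0.0
```

Request:
servo_tool --increments '[[85,[0,0,0],[0,0,0]],[85,[0,0,0],[0,0,0]]]'

```text
time: 2.37
tool_pos: [0.5239, -0.1469, 0.2991]
ee_rot: [-2.214, -2.228, 0.0]
contact_force: [-0.1, -0.3, 0.9]
width: 0.0847
grip_force: 0.0
```

```bash
python3 - <<'E'
from h import *
import pickle
p=camera_params("wrist"); im=snapshot("wrist"); cv2.imwrite("pics/wm.png",im); pickle.dump(p,open("wm.pkl","wb"))
print(monitor.get_state()['tool_pos'])
E
```

```text
[ 0.52396827 -0.1461285   0.29916186]
```

View pics/wb.png

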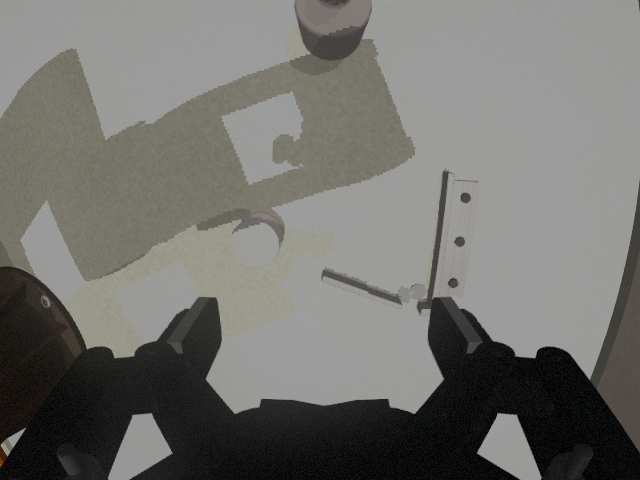

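View pics/wm.png

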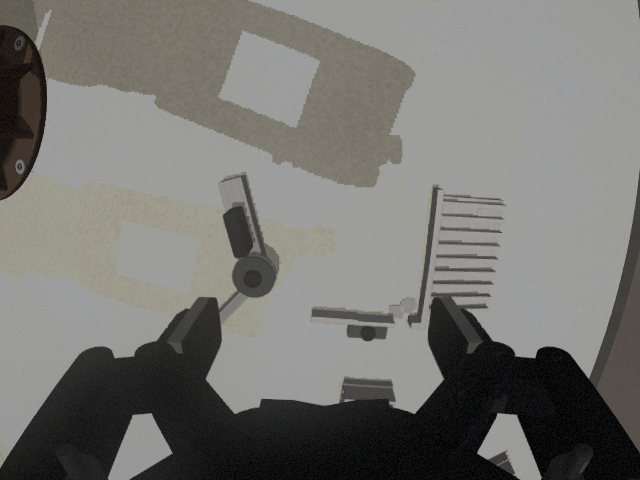

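wb shows the bare bracket fence from (445,172) to (428,305), its pivot near (405,294) and its cheek going left to (323,273). wm shows the gauge hub at (253,276), rib at (237,232), master fence from (435,186) to (418,325), and cheek from (312,315) to (393,320). I'll enlarge wm to measure it.

```bash
python3 - <<'E'
import cv2,numpy as np
a=cv2.imread("pics/wm.png"); 
a=cv2.resize(a[165:345,210:450],None,fx=3.3333,fy=3.3333,interpolation=cv2.INTER_CUBIC)
cv2.imwrite("pics/wmc.png",np.clip(a*1.4,0,255).astype(np.uint8))
b=cv2.imread("pics/wb.png")
b=cv2.resize(b[160:325,290:490],None,fx=3.5,fy=3.5,interpolation=cv2.INTER_CUBIC)
cv2.imwrite("pics/wbc.png",np.clip(b*1.4,0,255).astype(np.uint8))
E
```

```text
(no output)
```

View pics/wmc.png

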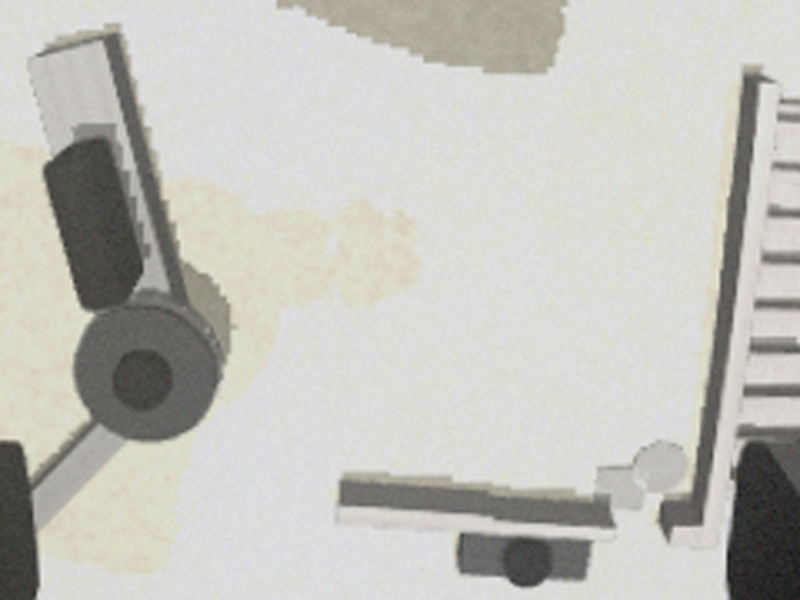

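View pics/wbc.png

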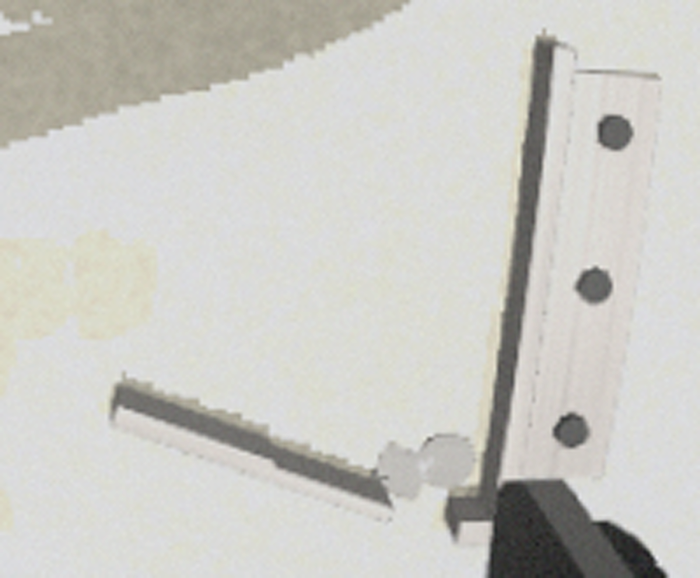

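wmc: button (143,380), stock outer top edge (106,40) to (183,300), fence top inner edge (760,85) to (706,500), pivot disc (662,466), cheek top edge (340,507) to (490,520). wbc: fence (555,45) to (498,480), pivot disc (445,460), cheek top edge (117,408) to (270,460).

```bash
python3 - <<'E'
from h import *
import pickle
pm=pickle.load(open("wm.pkl","rb"));pb=pickle.load(open("wb.pkl","rb"))
M=lambda u,v,z:pt(pm,u/3.3333+210,v/3.3333+165,z,True)
B=lambda u,v,z:pt(pb,u/3.5+290,v/3.5+160,z,True)
def yaw(a,b): d=b-a; return np.arctan2(-d[0],d[1])
# gauge
hub=M(143,380,.046);a=M(183,300,.024);b=M(106,40,.024);print("hub",hub.round(4),M(147,373,.029).round(4),"edge",a.round(4),b.round(4),"yaw",yaw(a,b))
print("stock end",M(31,58,.024).round(4))
# gauge yaw from hub to end mid
e=(M(31,58,.024)+b)/2; print("yaw2",yaw(hub,e), np.linalg.norm((e-hub)[:2]))
for n,F,f1,f0,g1,g0,pv,c in(("master",M,(706,500),(760,85),(693,495),(742,70),(662,466),[(340,507),(490,520)]),("bare",B,(498,480),(553,45),(485,485),(537,45),(445,458),[(117,408),(270,460)])):
    a,b=F(*f1,.022),F(*f0,.022);a0,b0=F(*g1,0),F(*g0,0)
    y=yaw(a,b);print(n,"top",a.round(4),b.round(4),y,"base",a0.round(4),b0.round(4),yaw(a0,b0))
    for z in(0.003,.01,.022):print(" pivot",z,F(*pv,z).round(4))
    p,q=F(*c[0],.022),F(*c[1],.022); d=p-q; ang=np.arctan2(d[1],d[0])
    print(" cheek",p.round(4),q.round(4),"angle",np.degrees(np.arctan2(-d[1],-d[0])),"joint",np.arctan2(-d[1],-d[0])-y)
print("stop M",M(660,507,0).round(4),M(665,540,.022).round(4),"B",B(447,490,0).round(4),B(457,538,.022).round(4))
E
```

```text
hub [ 0.445  -0.2323  0.046 ] [ 0.4431 -0.2367  0.029 ] edge [ 0.4563 -0.2114  0.024 ] [ 0.4333 -0.1216  0.024 ] yaw 0.25012130852013237
stock end [ 0.4072 -0.1271  0.024 ]
yaw2 0.22550378597236898 0.11080710192762094
master top [ 0.6466 -0.2905  0.022 ] [ 0.6521 -0.1348  0.022 ] -0.03500072281169595 base [ 0.6477 -0.2999  0.    ] [ 0.652  -0.1328  0.    ] -0.025450392714372105
 pivot 0.003 [ 0.633  -0.2852  0.003 ]
 pivot 0.01 [ 0.6312 -0.2817  0.01  ]
 pivot 0.022 [ 0.6281 -0.2758  0.022 ]
 cheek [ 0.5099 -0.2918  0.022 ] [ 0.5652 -0.2972  0.022 ] angle -5.575016727724645 joint -0.06230167494085933
bare top [0.6538 0.1214 0.022 ] [0.6595 0.2733 0.022 ] -0.037574815963618884 base [0.6563 0.109  0.    ] [0.6613 0.2709 0.    ] -0.031424802313417974
 pivot 0.003 [0.6388 0.1217 0.003 ]
 pivot 0.01 [0.6368 0.1249 0.01  ]
 pivot 0.022 [0.6334 0.1304 0.022 ]
 cheek [0.5199 0.1497 0.022 ] [0.572  0.1305 0.022 ] angle -20.205820828396224 joint -0.31508328555994336
stop M [ 0.6347 -0.3048  0.    ] [ 0.6324 -0.3073  0.022 ] B [0.6417 0.1074 0.    ] [0.6411 0.0988 0.022 ]
```

```bash
python3 - <<'E'
from h import *
print(rel((.4312,-.178,.11),.237))
E
```

```text
(array([-31.3, -92.9, 189.2]), array([ -0.03,  -0.04, -13.16]))
```

Request:
servo_tool --increments '[[85,[-31,-93,189],[0,0,-13.2]],[85,[-31,-93,189],[0,0,-13.2]],[85,[-31,-93,189],[0,0,-13.2]],[85,[-31,-93,189],[0,0,-13.2]],[85,[-31,-93,189],[0,0,-13.2]],[85,[-31,-93,189],[0,0,-13.2]],[85,[-31,-93,189],[0,0,-13.2]],[85,[-31,-93,189],[0,0,-13.2]]]'

```text
time: 3.08
tool_pos: [0.4323, -0.1781, 0.1109]
ee_rot: [1.941, 2.47, 0.0]
contact_force: [0.6, -0.7, 0.4]
width: 0.0849
grip_force: 0.0
```

```bash
python3 - <<'E'
from h import *
import pickle
p=camera_params("wrist"); im=snapshot("wrist"); cv2.imwrite("pics/wg.png",im); pickle.dump(p,open("wg.pkl","wb"))
print(monitor.get_state()['tool_pos'],rel((.4312,-.178,.047),.237))
g=cv2.cvtColor(im,cv2.COLOR_BGR2GRAY)
def proj(X):
    c=p['R']@np.array(X)+p['t'];f=240/np.tan(np.radians(p['vfov'])/2);rr=np.hypot(c[0],c[1]);return np.array([p['cx'],p['cy']])+c[:2]/rr*f*np.arctan2(rr,c[2])
y=.237;h=np.array([.4445,-.2335])
for a in[(-8,32),(8,32),(8,82),(-8,82)]:
    q=h+np.array([[np.cos(y),-np.sin(y)],[np.sin(y),np.cos(y)]])@a/1000
    cv2.circle(im,tuple(proj([*q,.06]).round().astype(int).tolist()),2,(0,0,255),-1)
cv2.circle(im,tuple(proj([*h,.046]).round().astype(int).tolist()),2,(0,0,255),-1)
cv2.imwrite("pics/wg2.png",im)
E
```

```text
[ 0.43305688 -0.17854892  0.11153461] (array([ 1. , -1.8, 64.5]), array([0.1 , 0.07, 0.09]))
```

View pics/wg2.png

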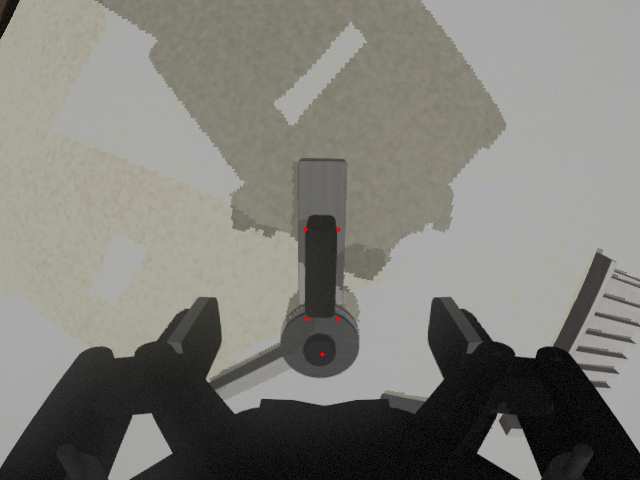

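wg2 shows the rib centred at x≈321 and vertical, so the yaw is right. The button is at (319,349), about 3 mm farther along +y than I predicted. Now I'll descend and grasp.

Request:
servo_tool --increments '[[85,[3,-1,35],[0,0,0]],[85,[3,-1,64],[0,0,0]],[85,[3,-1,64],[0,0,0]],[10,[3,-1,64],[0,0,0]],[10,[3,-1,64],[0,0,0]],[10,[3,-1,64],[0,0,0]],[10,[3,-1,64],[0,0,0]],[10,[3,-1,64],[0,0,0]],[10,[3,-1,64],[0,0,0]],[10,[3,-1,64],[0,0,0]]]'

```text
time: 3.97
tool_pos: [0.4302, -0.1766, 0.0474]
ee_rot: [1.943, 2.467, 0.001]
contact_force: [-2.0, 0.2, 18.9]
width: 0.0152
grip_force: 58.2
```

```bash
python3 - <<'E'
from h import *
s=monitor.get_state();print(s['tool_pos'],s['width'],s['grip_force'],s['contact_force'])
y=-.032
# pre-position hub, grip point 57 along
def grip(h,yw): return np.array([h[0]-.057*np.sin(yw),h[1]+.057*np.cos(yw),s['tool_pos'][2]])
print("via",rel(grip((.55,-.19),y),y)); print("near fence",rel(grip((.623,-.19),y),y))
E
```

```text
[ 0.43017879 -0.17658727  0.04737091] 0.015246872013283754 58.18743109703064 [-2.00365057  0.20227184 18.88865399]
via (array([1.380e+01, 1.285e+02, 1.000e-01]), array([ 0.07,  0.04, 15.41]))
near fence (array([ -3.3, 199.4,   0.2]), array([ 0.07,  0.04, 15.41]))
```

Request:
servo_tool --increments '[[10,[0,0,-0.5],[0,0,0]],[10,[0,0,-0.5],[0,0,0]],[10,[0,0,-0.5],[0,0,0]]]'

```text
time: 4.22
tool_pos: [0.4299, -0.1765, 0.0474]
ee_rot: [1.943, 2.468, 0.0]
contact_force: [-1.3, 0.3, 11.9]
width: 0.015
grip_force: 60.8
```

Request:
servo_tool --increments '[[10,[0,0,-0.7],[0,0,0]],[10,[0,0,-0.7],[0,0,0]],[10,[0,0,-0.7],[0,0,0]]]'

```text
time: 4.47
tool_pos: [0.4296, -0.1763, 0.0475]
ee_rot: [-1.943, -2.468, 0.0]
contact_force: [-0.4, 0.7, -2.1]
width: 0.0151
grip_force: 58.4
```

Request:
servo_tool --increments '[[10,[2,18,0],[0,0,2]],[10,[4,36,0],[0,0,4]],[10,[6,54,0],[0,0,7]],[10,[8,72,0],[0,0,10]],[10,[10,90,0],[0,0,13]],[10,[12,108,0],[0,0,15.4]],[10,[13,125,0],[0,0,15.4]],[10,[10,145,0],[0,0,15.4]],[10,[6,160,0],[0,0,15.4]],[10,[6,160,0],[0,0,15.4]]]'

```text
time: 5.3
tool_pos: [0.5871, -0.133, 0.0478]
ee_rot: [2.253, 2.185, 0.003]
contact_force: [0.4, -0.1, -4.5]
width: 0.0153
grip_force: 59.0
```

```bash
python3 - <<'E'
from h import *
s=monitor.get_state();print(s['tool_pos'],s['contact_force'],s['torque'])
y=-.032
def grip(h,yw): return np.array([h[0]-.057*np.sin(yw),h[1]+.057*np.cos(yw),s['tool_pos'][2]])
print("near",rel(grip((.628,-.19),y),y),"home",rel(grip((.633,-.287),y),y))
import pickle
pickle.dump(camera_params("wrist"),open("w5.pkl","wb"));cv2.imwrite("pics/w5.png",snapshot("wrist")[100:400])
E
```

```text
[ 0.5870845  -0.13295125  0.04775396] [ 0.37120119 -0.05077487 -4.47102542] [0.11175464 0.01734853 0.04961931]
near (array([ 1.2, 42.7,  0.1]), array([0.17, 0.04, 0.07])) home (array([-95.6,  50.7,   0.2]), array([0.17, 0.04, 0.07]))
```

View pics/w5.png

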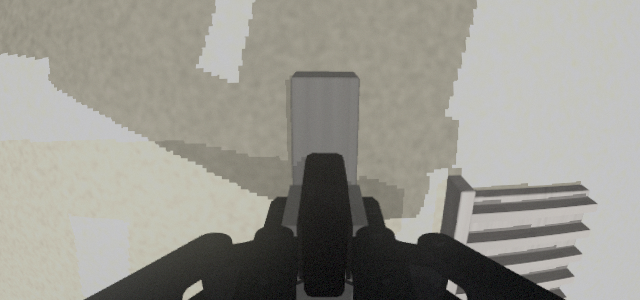

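w5 (a crop starting at row 100) shows the stock held upright in the grip at (290–358, 75). The fence end is to the right at (452,180), and the two are parallel.

Request:
servo_tool --increments '[[10,[1,12,0.2],[0,0,0]],[10,[1,24,0.2],[0,0,0]],[10,[1,34,0.2],[0,0,0]],[10,[1,38,0.2],[0,0,0]],[10,[1,38,0.2],[0,0,0]]]'

```text
time: 5.77
tool_pos: [0.6223, -0.1332, 0.0474]
ee_rot: [2.256, 2.186, 0.0]
contact_force: [3.8, 0.1, 0.9]
width: 0.0148
grip_force: 60.2
```

Request:
servo_tool --increments '[[10,[0,1,0],[0,0,0]],[10,[0,2,0],[0,0,0]],[10,[0,2.5,0],[0,0,0]],[10,[0,2.5,0],[0,0,0]]]'

```text
time: 6.1
tool_pos: [0.6227, -0.1332, 0.0474]
ee_rot: [-2.255, -2.185, 0.002]
contact_force: [-7.2, -1.0, 9.8]
width: 0.0154
grip_force: 61.4
```

```bash
python3 - <<'E'
from h import *
s=monitor.get_state();print(s['tool_pos'],s['contact_force'],s['torque'],Ro.from_rotvec(s['ee_rot']).as_matrix().round(4))
im=snapshot("wrist");cv2.imwrite("pics/w6.png",im[150:400,200:500].repeat(2,0).repeat(2,1))
E
```

```text
[ 0.62267485 -0.13320349  0.04743817] [-7.17588382 -0.95162036  9.75598979] [-0.1179195   1.23601378 -0.06276102] [[ 3.160e-02  9.995e-01 -2.400e-03]
 [ 9.995e-01 -3.160e-02  3.000e-04]
 [ 2.000e-04 -2.400e-03 -1.000e+00]]
```

View pics/w6.png

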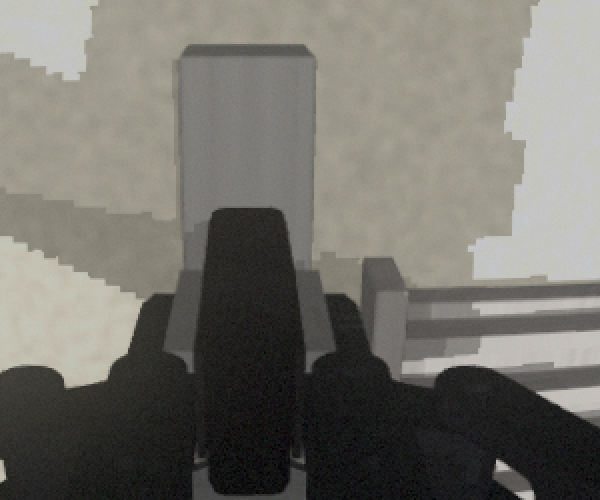

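w6 shows a gap of about 8–10 mm between the stock edge (x≈315) and the fence (x≈362). So the resistance isn't the stock on the fence; it may be bench friction from pressing down. I'll unload vertically and see.

Request:
servo_tool --increments '[[10,[0,0,-0.5],[0,0,0]],[10,[0,0,-0.5],[0,0,0]],[10,[0,0,-0.5],[0,0,0]]]'

```text
time: 6.4
tool_pos: [0.6239, -0.1331, 0.0476]
ee_rot: [-2.256, -2.186, 0.0]
contact_force: [0.7, -0.6, -4.5]
width: 0.015
grip_force: 59.4
```

```bash
python3 - <<'E'
from h import *
s=monitor.get_state();print(s['tool_pos'],s['contact_force'],s['torque'],Ro.from_rotvec(s['ee_rot']).as_matrix()[:,2].round(4),s['joint_vel'].round(4))
E
```

```text
[ 0.62391156 -0.13308817  0.04760247] [ 0.67422538 -0.56056422 -4.46308888] [ 0.07122685 -0.0423237   0.06145617] [-4.e-04  2.e-04 -1.e+00] [ 0.0013  0.0028 -0.0043 -0.0004  0.0021  0.0009]
```

Request:
servo_tool --increments '[[10,[0,2,0],[0,0,0]],[10,[0,4,0],[0,0,0]],[10,[0,6,0],[0,0,0]],[10,[0,7,0],[0,0,0]],[10,[0,7,0],[0,0,0]]]'

```text
time: 6.82
tool_pos: [0.6317, -0.1334, 0.0479]
ee_rot: [2.256, 2.186, 0.0]
contact_force: [0.7, -0.2, -4.0]
width: 0.0152
grip_force: 59.4
```

Request:
servo_tool --increments '[[10,[0,0.5,0],[0,0,0]],[10,[0,1,0],[0,0,0]],[10,[0,1,0],[0,0,0]]]'

```text
time: 7.07
tool_pos: [0.6324, -0.1334, 0.0479]
ee_rot: [2.256, 2.186, -0.0]
contact_force: [-1.2, 0.0, -4.3]
width: 0.0152
grip_force: 59.4
```

Request:
servo_tool --increments '[[10,[0,0.3,0.2],[0,0,0]],[10,[0,0.6,0.2],[0,0,0]],[10,[0,0.6,0.2],[0,0,0]]]'

```text
time: 7.32
tool_pos: [0.6329, -0.1335, 0.0477]
ee_rot: [-2.256, -2.186, 0.0]
contact_force: [0.7, 1.4, -3.9]
width: 0.0155
grip_force: 59.4
```

Request:
servo_tool --increments '[[10,[0,0.7,0],[0,0,0]],[10,[0,1.4,0],[0,0,0]],[10,[0,1.4,0],[0,0,0]]]'

```text
time: 7.57
tool_pos: [0.6345, -0.1335, 0.0477]
ee_rot: [2.256, 2.186, 0.0]
contact_force: [0.2, 0.0, -3.9]
width: 0.0153
grip_force: 59.4
```

Request:
servo_tool --increments '[[10,[0,0.7,0],[0,0,0]],[10,[0,1.4,0],[0,0,0]],[10,[0,1.4,0],[0,0,0]]]'

```text
time: 7.82
tool_pos: [0.6359, -0.1336, 0.0478]
ee_rot: [2.256, 2.186, 0.0]
contact_force: [-0.8, -0.3, -3.7]
width: 0.0148
grip_force: 59.4
```

Request:
servo_tool --increments '[[10,[0,0.5,0],[0,0,0]],[10,[0,1,0],[0,0,0]],[10,[0,1,0],[0,0,0]]]'

```text
time: 8.07
tool_pos: [0.6368, -0.1336, 0.0477]
ee_rot: [2.256, 2.186, 0.0]
contact_force: [0.3, 0.5, -4.0]
width: 0.0149
grip_force: 59.4
```

Request:
servo_tool --increments '[[10,[0,0.5,0],[0,0,0]],[10,[0,1,0],[0,0,0]],[10,[0,1,0],[0,0,0]]]'

```text
time: 8.32
tool_pos: [0.6376, -0.1335, 0.0476]
ee_rot: [-2.256, -2.186, 0.0]
contact_force: [-0.9, 0.3, -3.8]
width: 0.0147
grip_force: 59.4
```

Request:
servo_tool --increments '[[10,[0,0.5,0],[0,0,0]],[10,[0,1,0],[0,0,0]],[10,[0,1,0],[0,0,0]]]'

```text
time: 8.57
tool_pos: [0.6377, -0.1335, 0.0475]
ee_rot: [-2.255, -2.185, 0.002]
contact_force: [-6.5, -0.8, -0.7]
width: 0.0154
grip_force: 59.8
```

Request:
servo_tool --increments '[[10,[0,-0.8,0],[0,0,0]],[10,[-8,-0.8,0],[0,0,0]],[10,[-16,-0.8,0],[0,0,0]],[10,[-24,-0.8,0],[0,0,0]],[10,[-32,-0.8,0],[0,0,0]],[10,[-40,-0.8,0],[0,0,0]],[10,[-46,-0.8,0],[0,0,0]],[10,[-50,-0.8,0],[0,0,0]],[10,[-50,-0.8,0],[0,0,0]]]'

```text
time: 9.32
tool_pos: [0.6359, -0.1851, 0.0476]
ee_rot: [-2.257, -2.185, 0.001]
contact_force: [-5.6, -2.6, -3.5]
width: 0.0148
grip_force: 59.3
```

Request:
servo_tool --increments '[[10,[-6,-0.3,0],[0,0,0]],[10,[-12,-0.3,0],[0,0,0]],[10,[-18,-0.3,0],[0,0,0]],[10,[-24,-0.3,0],[0,0,0]],[10,[-30,-0.3,0],[0,0,0]],[10,[-35,-0.3,0],[0,0,0]],[10,[-35,-0.3,0],[0,0,0]]]'

```text
time: 9.9
tool_pos: [0.6347, -0.22, 0.0477]
ee_rot: [2.257, 2.185, -0.001]
contact_force: [-5.0, -2.3, -3.5]
width: 0.015
grip_force: 59.4
```

Request:
servo_tool --increments '[[10,[-1.5,-0.2,0],[0,0,0]],[10,[-3,-0.2,0],[0,0,0]],[10,[-4.5,-0.2,0],[0,0,0]],[10,[-5,-0.2,0],[0,0,0]],[10,[-5,-0.2,0],[0,0,0]]]'

```text
time: 10.32
tool_pos: [0.6346, -0.2238, 0.0477]
ee_rot: [2.256, 2.186, -0.0]
contact_force: [-3.7, -0.6, -4.5]
width: 0.0148
grip_force: 59.4
```

Request:
servo_tool --increments '[[10,[-0.7,0,0],[0,0,0]],[10,[-1.4,0,0],[0,0,0]],[10,[-1.4,0,0],[0,0,0]]]'

```text
time: 10.57
tool_pos: [0.6346, -0.225, 0.0477]
ee_rot: [2.256, 2.186, 0.0]
contact_force: [-2.9, 1.0, -4.1]
width: 0.0147
grip_force: 59.4
```

Request:
servo_tool --increments '[[10,[-0.7,0,0],[0,0,0]],[10,[-1.4,0,0],[0,0,0]],[10,[-1.4,0,0],[0,0,0]]]'

```text
time: 10.82
tool_pos: [0.6345, -0.2265, 0.0477]
ee_rot: [2.256, 2.186, -0.0]
contact_force: [-2.9, 1.3, -4.2]
width: 0.015
grip_force: 59.4
```

Request:
servo_tool --increments '[[10,[-0.6,0,0],[0,0,0]],[10,[-1.2,0,0],[0,0,0]],[10,[-1.2,0,0],[0,0,0]]]'

```text
time: 11.07
tool_pos: [0.6345, -0.2277, 0.0477]
ee_rot: [2.256, 2.186, -0.0]
contact_force: [-3.8, 1.3, -4.4]
width: 0.0153
grip_force: 59.4
```

Request:
servo_tool --increments '[[10,[-0.6,0,0],[0,0,0]],[10,[-1.2,0,0],[0,0,0]],[10,[-1.2,0,0],[0,0,0]]]'

```text
time: 11.32
tool_pos: [0.6345, -0.2281, 0.0478]
ee_rot: [-2.256, -2.185, -0.001]
contact_force: [-2.3, 7.3, -2.3]
width: 0.0149
grip_force: 59.8
```

Request:
servo_tool --increments '[[10,[-0.2,0.4,0],[0,0,0]],[10,[-0.2,0.4,0],[0,0,0]],[10,[-0.2,0.4,0],[0,0,0]],[10,[-0.2,0.4,0],[0,0,0]],[10,[-0.2,0.4,0],[0,0,0]],[10,[-0.2,0.4,0],[0,0,0]]]'

```text
time: 11.82
tool_pos: [0.6345, -0.2282, 0.0478]
ee_rot: [-2.255, -2.185, -0.0]
contact_force: [-5.4, 8.2, -0.4]
width: 0.0151
grip_force: 60.1
```

```bash
python3 - <<'E'
from h import *
s=monitor.get_state();print(s['tool_pos'],s['contact_force'],s['torque'],Ro.from_rotvec(s['ee_rot']).as_matrix().round(4))
im=snapshot("wrist");cv2.imwrite("pics/w7.png",im)
t=snapshot("top");cv2.imwrite("pics/t7.png",cv2.resize(t[170:270,360:480],None,fx=6,fy=6,interpolation=cv2.INTER_CUBIC))
E
```

```text
[ 0.63448267 -0.22816446  0.0477602 ] [-5.36732581  8.17010755 -0.36099138] [ 1.47873704  0.79943383 -0.07821783] [[ 3.160e-02  9.995e-01 -8.000e-04]
 [ 9.995e-01 -3.160e-02  9.000e-04]
 [ 9.000e-04 -8.000e-04 -1.000e+00]]
```

View pics/t7.png

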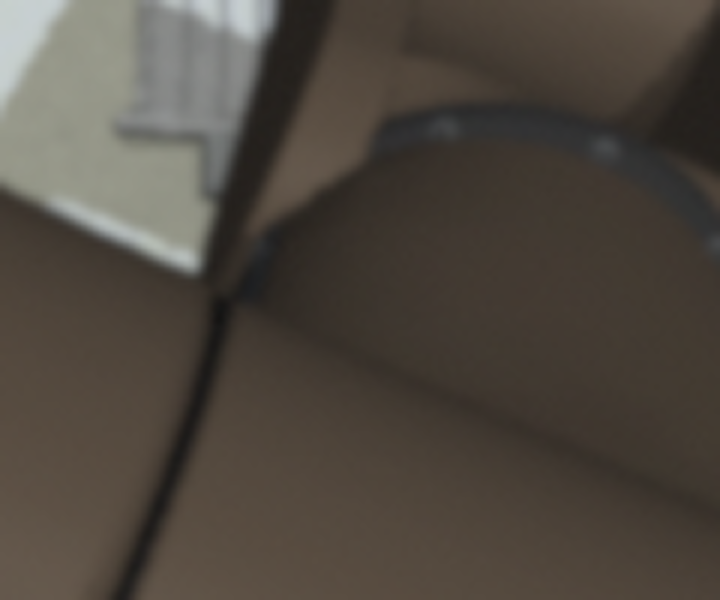

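t7 shows only the robot arm hiding the corner, so I'll go by force. The gauge is seated against the stop (8 N) and the fence (5 N). I'll hold it a little longer, settle it on the bench and release.

Request:
servo_tool --increments '[[10,[0,0,0.1],[0,0,0]],[10,[0,0,0.2],[0,0,0]],[10,[0,0,0.2],[0,0,0]],[10,[0,0,0.2],[0,0,0]],[10,[0,0,0.2],[0,0,0]],[10,[0,0,0.2],[0,0,0]],[10,[0,0,0.2],[0,0,0]],[10,[0,0,0.2],[0,0,0]]]'

```text
time: 12.58
tool_pos: [0.6345, -0.2281, 0.0476]
ee_rot: [-2.255, -2.185, -0.0]
contact_force: [-5.8, 9.1, 2.4]
width: 0.0154
grip_force: 60.3
```

Request:
servo_tool --increments '[[45,[0,0,0],[0,0,0]],[45,[0,0,0],[0,0,0]],[45,[0,0,0],[0,0,0]],[45,[0,0,0],[0,0,0]],[45,[0,0,-25],[0,0,0]],[45,[0,0,-60],[0,0,0]],[0,[0,0,-60],[0,0,0]],[0,[0,0,-60],[0,0,0]]]'

```text
time: 13.25
tool_pos: [0.6365, -0.2297, 0.1099]
ee_rot: [2.253, 2.183, 0.003]
contact_force: [0.5, 0.2, -1.1]
width: 0.0219
grip_force: 0.0
```

```bash
python3 - <<'E'
from h import *
s=monitor.get_state();print(s['tool_pos'],s['contact_force'],s['width'])
p=camera_params("wrist"); im=snapshot("wrist"); cv2.imwrite("pics/w8.png",im)
import pickle;pickle.dump(p,open("w8.pkl","wb"))
def proj(X):
    c=p['R']@np.array(X)+p['t'];f=240/np.tan(np.radians(p['vfov'])/2);rr=np.hypot(c[0],c[1]);return np.array([p['cx'],p['cy']])+c[:2]/rr*f*np.arctan2(rr,c[2])
h=np.array([.6345-.057*.0316,-.2282-.057,.046]);print("hub est",h,proj(h))
g=cv2.cvtColor(im,cv2.COLOR_BGR2GRAY); u,v=proj(h).astype(int)
# button: dark circle brightness map
print(g[v-50:v+50:5,u-60:u+60:5])
E
```

```text
[ 0.63648508 -0.22972792  0.10991195] [ 0.45824069  0.17617477 -1.06873573] 0.02191492646002814
hub est [ 0.6326988 -0.2852     0.046    ] [320.3284374 353.1796969]
[[178  52  55  55  78  77  71  46 133  41  40  35  35  38  37  94 143 183
   86  40  79  76  82  45]
 [138  54  53  62  77  78  49  42  77  41  38  42  42  35  40  92  78 130
   79  38  75  77  75  48]
 [ 53  55  51  77  79  76  46  37  99  39  43  48  42  41  31  85 110  97
   48  32  42  74  73  53]
 [ 53  50  47  74  75  77  41  39  68  76  51  46  46  53  68  73  60  94
   40  36  39  75  75  74]
 [ 52  47  46  76  77  77  41  39  66  75  75  75  70  74  80  80  81  81
   40  35  35  71  74  76]
 [ 44  48  44  46  89  83  39  29  75  76  76  74  74  72  83  83  80  86
   35  36  36  91  66  37]
 [ 44  39  46  45  40  96  36  36  77  77  75  57  53  74  79  83  83  83
   53  27  35  92  35  41]
 [ 41  45  37  37  43  40  39  35  75  74  36  34  35  32  53  81  83  83
   75  31  39  33  36  38]
 [ 41  41  37  37  36  30  39  32  75  38  35  38  38  36  29  81  78  82
   75  34  40  33  32  38]
 [ 31  38  33  38  37  35 
[... 385 characters left out ...]
31  33  34  31  29  37  62  73  76  83  82  81  83  85  83  82  80
  185  34  39  31  30  30]
 [ 22  29  33  30  26  36  40 185  81  83  83  84  84  87  80  85  92 185
  184  83  50  28  30  33]
 [ 27  26  32  26  33  37  33 183 183 184 162 121 103 134 165 184 184 185
  186 150  69  34  32  34]
 [ 30  33  34  33  30  33 183 184 186 184 185 184 185 185 185 184 185 185
  184 185 185  36  33  31]
 [ 30  28  31  25  31  52 184 185 184 186 185 185 185 184 184 184 184 186
  184 184 186  28  31  30]
 [ 26  22  27  27  19  32 184 184 185 183 184 185 184 185 185 184 184 184
  185 185 186  37  28  28]
 [ 29  23  28  34  37  37 182 184 184 183 185 186 185 184 185 184 184 185
  184 185 187  34  25  25]]
```

```bash
python3 - <<'E'
from h import *
import pickle
p=pickle.load(open("w8.pkl","rb"));g=cv2.cvtColor(cv2.imread("pics/w8.png"),cv2.COLOR_BGR2GRAY)
m=(g[310:380,285:338]<58).astype(np.uint8);n,l,st,c=cv2.connectedComponentsWithStats(m)
for i in range(1,n):
    if st[i,4]>200: print(st[i],c[i]+[285,310],pt(p,*(c[i]+[285,310]),.046,True))
print(rel((.6325,-.2845,.072),-.0316))
E
```

```text
[   0    0   53   70 1063] [298.14393227 335.50799624] [ 0.62009289 -0.27219048  0.046     ]
[ 18  22  33  35 880] [318.62272727 349.96363636] [ 0.63176112 -0.28280451  0.046     ]
(array([-55.2,  -1.3,  36.5]), array([ 0.12,  0.05, -0.01]))
```

Request:
servo_tool --increments '[[0,[-30,-1.5,10],[0,0,0]],[0,[-54.5,-1.5,32],[0,0,0]],[0,[-54.5,-1.5,36],[0,0,0]],[0,[-54.5,-1.5,36],[0,0,0]],[0,[-54.5,-1.5,36],[0,0,0]],[0,[-54.5,-1.5,40],[0,0,0]],[0,[-54.5,-1.5,43],[0,0,0]],[0,[-54.5,-1.5,45],[0,0,0]],[0,[-54.5,-1.5,45],[0,0,0]]]'

```text
time: 14.05
tool_pos: [0.6318, -0.2828, 0.0625]
ee_rot: [2.255, 2.187, 0.0]
contact_force: [-0.3, 0.2, 0.7]
width: 0.0
grip_force: 0.0
```

Request:
servo_tool --increments '[[0,[0,0,0.4],[0,0,0]],[0,[0,0,0.8],[0,0,0]],[0,[0,0,1],[0,0,0]],[0,[0,0,1],[0,0,0]]]'

```text
time: 14.38
tool_pos: [0.6319, -0.2831, 0.0621]
ee_rot: [2.256, 2.186, 0.001]
contact_force: [-1.5, 2.9, 7.0]
width: 0.0001
grip_force: 3.1
```

Request:
servo_tool --increments '[[0,[0,0,0.4],[0,0,0]],[0,[0,0,0.8],[0,0,0]],[0,[0,0,1],[0,0,0]],[0,[0,0,1],[0,0,0]]]'

```text
time: 14.72
tool_pos: [0.6319, -0.2831, 0.0612]
ee_rot: [2.256, 2.186, 0.001]
contact_force: [-1.6, 2.6, 6.3]
width: 0.0002
grip_force: 3.4
```

Request:
servo_tool --increments '[[0,[0,0,0.4],[0,0,0]],[0,[0,0,0.8],[0,0,0]],[0,[0,0,1.2],[0,0,0]],[0,[0,0,1.2],[0,0,0]]]'

```text
time: 15.05
tool_pos: [0.6319, -0.2831, 0.0602]
ee_rot: [2.256, 2.186, 0.001]
contact_force: [-2.9, 3.3, 10.1]
width: 0.0001
grip_force: 4.9
```

Request:
servo_tool --increments '[[0,[0,0,0.3],[0,0,0]],[0,[0,0,0.6],[0,0,0]],[0,[0,0,0.6],[0,0,0]],[0,[0,0,0.6],[0,0,0]]]'

```text
time: 15.38
tool_pos: [0.632, -0.2832, 0.06]
ee_rot: [2.256, 2.186, 0.001]
contact_force: [-2.7, 4.7, 14.7]
width: -0.0001
grip_force: 7.7
```

Request:
servo_tool --increments '[[0,[0,0,0.4],[0,0,0]],[0,[0,0,0.7],[0,0,0]],[0,[0,0,0.7],[0,0,0]],[0,[0,0,0.7],[0,0,0]]]'

```text
time: 15.72
tool_pos: [0.6321, -0.2832, 0.0598]
ee_rot: [2.255, 2.185, 0.001]
contact_force: [-5.2, 5.0, 21.7]
width: 0.0003
grip_force: 11.1
```

Request:
servo_tool --increments '[[0,[0,0,0.1],[0,0,0]],[0,[0,0,0.1],[0,0,0]],[0,[0,0,0.1],[0,0,0]],[0,[0,0,0.1],[0,0,0]]]'

```text
time: 16.05
tool_pos: [0.6321, -0.2832, 0.0598]
ee_rot: [2.255, 2.185, 0.001]
contact_force: [-6.3, 5.8, 23.0]
width: 0.0001
grip_force: 11.7
```

Request:
servo_tool --increments '[[0,[0,0,-1],[0,0,0]],[0,[0,0,-3],[0,0,0]],[0,[0,0,-8],[0,0,0]],[40,[0,0,-40],[0,0,0]],[40,[0,0,-52],[0,0,0]],[40,[0,0,-52],[0,0,0]],[40,[0,0,-52],[0,0,0]]]'

```text
time: 16.63
tool_pos: [0.6322, -0.2837, 0.111]
ee_rot: [2.255, 2.185, 0.001]
contact_force: [0.4, 0.5, -0.2]
width: 0.04
grip_force: 0.0
```

```bash
python3 - <<'E'
from h import *
p=camera_params("wrist"); im=snapshot("wrist"); cv2.imwrite("pics/w9.png",im)
import pickle;pickle.dump(p,open("w9.pkl","wb"))
s=monitor.get_state();print(s['tool_pos'],s['contact_force'],s['width'],s['time'])
print(rel((.6344,-.2282,.0475),-.0316))
E
```

```text
[ 0.63157859 -0.28336429  0.10997263] [-1.03207919  0.38554206 -0.49523216] 0.04003912099991626 16.6833
(array([55.2,  1.1, 62.5]), array([0.02, 0.01, 0.  ]))
```

Request:
servo_tool --increments '[[40,[30,1,10],[0,0,0]],[40,[55,1,20],[0,0,0]],[40,[55,1,45],[0,0,0]],[40,[55,1,61],[0,0,0]],[40,[55,1,61],[0,0,0]],[10,[55,1,61],[0,0,0]],[10,[55,1,61],[0,0,0]],[10,[55,1,61],[0,0,0]],[10,[55,1,61],[0,0,0]],[10,[55,1,61],[0,0,0]]]'

```text
time: 17.52
tool_pos: [0.6342, -0.2287, 0.0494]
ee_rot: [2.256, 2.186, 0.0]
contact_force: [-3.4, 0.8, -3.5]
width: 0.0149
grip_force: 58.9
```

Request:
servo_tool --increments '[[10,[1,-1,0],[0,0,0]],[10,[3,-2,0],[0,0,0]],[10,[6,-4,0],[0,0,0]],[10,[10,-6,-2],[0,0,0]],[10,[15,-8,-6],[0,0,0]],[10,[20,-10,-13],[0,0,0]],[10,[25,-11,-22],[0,0,0]],[10,[31,-11,-32],[0,0,0]],[10,[38,-11,-42],[0,0,0]],[10,[46,-11,-52],[0,0,0]]]'

```text
time: 18.35
tool_pos: [0.6251, -0.1816, 0.1025]
ee_rot: [2.256, 2.185, 0.001]
contact_force: [0.5, -0.2, -4.9]
width: 0.0149
grip_force: 58.7
```

Request:
servo_tool --increments '[[10,[10,0,-5],[0,0,0]],[10,[22,0,-8],[0,0,0]],[10,[35,0,-9],[0,0,0]],[10,[48,0,-9],[0,0,0]],[10,[61,0,-9],[0,0,0]],[10,[74,0,-9],[0,0,0]],[10,[87,0,-9],[0,0,0]],[10,[100,0,-9],[0,0,0]],[10,[113,0,-9],[0,0,0]],[10,[126,0,-9],[0,0,0]]]'

```text
time: 19.18
tool_pos: [0.6287, -0.0548, 0.1098]
ee_rot: [-2.256, -2.186, 0.0]
contact_force: [-0.7, 0.1, -3.4]
width: 0.0148
grip_force: 58.9
```

Request:
servo_tool --increments '[[10,[13,0,0],[0,0,0]],[10,[26,0,0],[0,0,0]],[10,[39,0,0],[0,0,0]],[10,[52,0,0],[0,0,0]],[10,[65,0,0],[0,0,0]],[10,[78,0,0],[0,0,0]],[10,[91,0,0],[0,0,0]],[10,[104,0,0],[0,0,0]],[10,[117,0,0],[0,0,0]],[10,[130,0,0],[0,0,0]]]'

```text
time: 20.02
tool_pos: [0.6329, 0.075, 0.1099]
ee_rot: [2.256, 2.186, 0.0]
contact_force: [-0.2, -0.2, -4.5]
width: 0.0151
grip_force: 58.9
```

```bash
python3 - <<'E'
from h import *
s=monitor.get_state();print(s['tool_pos'],s['contact_force'],s['torque'],s['width'],s['time'])
print(rel((.634,.255,.110),-.035))
E
```

```text
[0.63290658 0.0750386  0.10992293] [-0.24640613 -0.19985271 -4.52905819] [ 0.11439514 -0.09395125  0.0101394 ] 0.015128139484898561 20.0167
(array([ 1.799e+02, -4.600e+00, -1.000e-01]), array([0. , 0. , 0.2]))
```

Request:
servo_tool --increments '[[10,[13,0,0],[0,0,0]],[10,[26,0,0],[0,0,0]],[10,[39,0,0],[0,0,0]],[10,[52,-1,0],[0,0,0]],[10,[65,-2,0],[0,0,0]],[10,[78,-3,0],[0,0,0]],[10,[91,-4,0],[0,0,0.2]],[10,[104,-5,0],[0,0,0.2]],[10,[117,-5,0],[0,0,0.2]],[10,[130,-5,0],[0,0,0.2]]]'

```text
time: 20.85
tool_pos: [0.6319, 0.2052, 0.1099]
ee_rot: [2.26, 2.182, -0.0]
contact_force: [0.3, -0.1, -4.1]
width: 0.0148
grip_force: 58.8
```

Request:
servo_tool --increments '[[10,[12,0,0],[0,0,0]],[10,[23,0,0],[0,0,0]],[10,[33,0,0],[0,0,0]],[10,[41,0,6],[0,0,0]],[10,[47,0,16],[0,0,0]],[10,[50,0,28],[0,0,0]],[10,[50,0,40],[0,0,0]],[10,[50,0,50],[0,0,0]],[10,[50,0,56],[0,0,0]],[10,[50,0,58],[0,0,0]]]'

```text
time: 21.68
tool_pos: [0.6329, 0.253, 0.0499]
ee_rot: [-2.26, -2.181, 0.004]
contact_force: [-0.1, 0.3, -4.1]
width: 0.0151
grip_force: 58.8
```

Request:
servo_tool --increments '[[10,[0,0,0.5],[0,0,0]],[10,[0,0,0.8],[0,0,0]],[10,[0,0,0.8],[0,0,0]]]'

```text
time: 21.93
tool_pos: [0.6341, 0.2537, 0.0516]
ee_rot: [2.26, 2.182, 0.001]
contact_force: [0.1, 0.4, -3.6]
width: 0.015
grip_force: 58.8
```

Request:
servo_tool --increments '[[10,[0,0,1],[0,0,0]],[10,[0,0,1.8],[0,0,0]],[10,[0,0,1.8],[0,0,0]]]'

```text
time: 22.18
tool_pos: [0.6338, 0.2539, 0.0495]
ee_rot: [2.26, 2.182, 0.001]
contact_force: [0.4, 0.5, -3.3]
width: 0.0145
grip_force: 58.8
```

Request:
servo_tool --increments '[[10,[0,0,0.4],[0,0,0]],[10,[0,0,0.4],[0,0,0]],[10,[0,0,0.4],[0,0,0]]]'

```text
time: 22.43
tool_pos: [0.6338, 0.2539, 0.0493]
ee_rot: [2.26, 2.182, 0.0]
contact_force: [-2.7, -0.4, 4.4]
width: 0.0152
grip_force: 59.8
```

Request:
servo_tool --increments '[[10,[0,0,-0.4],[0,0,0]],[10,[0,3,-0.4],[0,0,0]],[10,[0,6,-0.4],[0,0,0]],[10,[0,8,-0.4],[0,0,0]],[10,[0,8,-0.4],[0,0,0]]]'

```text
time: 22.85
tool_pos: [0.6425, 0.2535, 0.0493]
ee_rot: [2.26, 2.182, 0.001]
contact_force: [1.0, 0.4, -0.1]
width: 0.0151
grip_force: 59.5
```

Request:
servo_tool --increments '[[10,[0,0.5,0],[0,0,0]],[10,[0,1,0],[0,0,0]],[10,[0,1,0],[0,0,0]]]'

```text
time: 23.1
tool_pos: [0.6426, 0.2535, 0.0493]
ee_rot: [-2.26, -2.182, 0.0]
contact_force: [-2.5, 0.4, 2.5]
width: 0.0154
grip_force: 59.9
```

Request:
servo_tool --increments '[[10,[0,0.5,0],[0,0,0]],[10,[0,1,0],[0,0,0]],[10,[0,1,0],[0,0,0]]]'

```text
time: 23.35
tool_pos: [0.6437, 0.2534, 0.0493]
ee_rot: [-2.26, -2.182, 0.0]
contact_force: [-4.7, 0.9, 4.3]
width: 0.0151
grip_force: 60.0
```

Request:
servo_tool --increments '[[10,[0,0,-0.4],[0,0,0]],[10,[0,0,-0.4],[0,0,0]],[10,[0,0,-0.4],[0,0,0]]]'

```text
time: 23.6
tool_pos: [0.6439, 0.2534, 0.0495]
ee_rot: [2.26, 2.182, 0.0]
contact_force: [0.4, 0.4, -4.4]
width: 0.015
grip_force: 58.9
```

Request:
servo_tool --increments '[[10,[0,0.5,0],[0,0,0]],[10,[0,0.5,0],[0,0,0]],[10,[0,0.5,0],[0,0,0]]]'

```text
time: 23.85
tool_pos: [0.6443, 0.2535, 0.0496]
ee_rot: [2.26, 2.182, 0.0]
contact_force: [-0.5, -0.4, -3.9]
width: 0.015
grip_force: 58.9
```

Request:
servo_tool --increments '[[10,[0,0.7,0],[0,0,0]],[10,[0,0.7,0],[0,0,0]],[10,[0,0.7,0],[0,0,0]]]'

```text
time: 24.1
tool_pos: [0.6447, 0.2534, 0.0496]
ee_rot: [-2.26, -2.182, 0.001]
contact_force: [-1.6, -0.2, -4.1]
width: 0.0149
grip_force: 58.9
```

Request:
servo_tool --increments '[[10,[0,0.7,0],[0,0,0]],[10,[0,0.7,0],[0,0,0]],[10,[0,0.7,0],[0,0,0]]]'

```text
time: 24.35
tool_pos: [0.6449, 0.2534, 0.0496]
ee_rot: [-2.26, -2.181, 0.002]
contact_force: [-4.9, 2.0, -2.3]
width: 0.0153
grip_force: 59.2
```

Request:
servo_tool --increments '[[10,[-3,-0.4,0],[0,0,0]],[10,[-8,-0.4,0],[0,0,0]],[10,[-13,-0.4,0],[0,0,0]],[10,[-18,-0.4,0],[0,0,0]],[10,[-23,-0.4,0],[0,0,0]],[10,[-28,-0.4,0],[0,0,0]],[10,[-33,-0.4,0],[0,0,0]],[10,[-37,-0.4,0],[0,0,0]],[10,[-40,-0.4,0],[0,0,0]],[10,[-40,-0.4,0],[0,0,0]]]'

```text
time: 25.18
tool_pos: [0.6432, 0.2122, 0.0495]
ee_rot: [-2.26, -2.181, 0.002]
contact_force: [-5.4, -3.4, -5.6]
width: 0.0152
grip_force: 58.8
```

Request:
servo_tool --increments '[[10,[-4,0,0],[0,0,0]],[10,[-8,0,0],[0,0,0]],[10,[-12,0,0],[0,0,0]],[10,[-16,0,0],[0,0,0]],[10,[-20,0,0],[0,0,0]],[10,[-23,0,0],[0,0,0]],[10,[-23,0,0],[0,0,0]]]'

```text
time: 25.77
tool_pos: [0.6423, 0.1896, 0.0495]
ee_rot: [-2.26, -2.181, 0.002]
contact_force: [-4.7, -2.1, -4.6]
width: 0.0149
grip_force: 58.9
```

Request:
servo_tool --increments '[[10,[-2,0,0],[0,0,0]],[10,[-4,0,0],[0,0,0]],[10,[-6,0,0],[0,0,0]],[10,[-7.5,0,0],[0,0,0]],[10,[-7.5,0,0],[0,0,0]]]'

```text
time: 26.18
tool_pos: [0.642, 0.1825, 0.0495]
ee_rot: [-2.26, -2.181, 0.002]
contact_force: [-5.4, 0.4, -4.3]
width: 0.0157
grip_force: 59.0
```

Request:
servo_tool --increments '[[10,[-0.6,0,0],[0,0,0]],[10,[-1.2,0,0],[0,0,0]],[10,[-1.2,0,0],[0,0,0]]]'

```text
time: 26.43
tool_pos: [0.642, 0.1815, 0.0495]
ee_rot: [-2.26, -2.181, 0.001]
contact_force: [-5.5, 3.0, -3.9]
width: 0.0149
grip_force: 59.0
```

Request:
servo_tool --increments '[[10,[-0.6,0,0],[0,0,0]],[10,[-1.2,0,0],[0,0,0]],[10,[-1.2,0,0],[0,0,0]]]'

```text
time: 26.68
tool_pos: [0.642, 0.1803, 0.0495]
ee_rot: [-2.26, -2.181, 0.001]
contact_force: [-5.6, 2.8, -3.7]
width: 0.0149
grip_force: 59.0
```

Request:
servo_tool --increments '[[10,[-0.6,0,0],[0,0,0]],[10,[-1.2,0,0],[0,0,0]],[10,[-1.2,0,0],[0,0,0]]]'

```text
time: 26.93
tool_pos: [0.6419, 0.1791, 0.0495]
ee_rot: [-2.26, -2.181, 0.001]
contact_force: [-6.1, 3.8, -3.0]
width: 0.0149
grip_force: 59.0
```

Request:
servo_tool --increments '[[10,[-0.5,0,0],[0,0,0]],[10,[-1,0,0],[0,0,0]],[10,[-1,0,0],[0,0,0]]]'

```text
time: 27.18
tool_pos: [0.6419, 0.1781, 0.0495]
ee_rot: [-2.26, -2.181, 0.002]
contact_force: [-5.8, 4.0, -4.9]
width: 0.0151
grip_force: 59.0
```

Request:
servo_tool --increments '[[10,[-0.4,0,0],[0,0,0]],[10,[-0.8,0,0],[0,0,0]],[10,[-0.8,0,0],[0,0,0]]]'

```text
time: 27.43
tool_pos: [0.6419, 0.1777, 0.0496]
ee_rot: [-2.26, -2.181, 0.001]
contact_force: [-5.7, 6.9, -3.9]
width: 0.015
grip_force: 58.9
```

Request:
servo_tool --increments '[[10,[-0.4,0,0],[0,0,0]],[10,[-0.8,0,0],[0,0,0]],[10,[-0.8,0,0],[0,0,0]]]'

```text
time: 27.68
tool_pos: [0.6419, 0.1775, 0.0497]
ee_rot: [-2.26, -2.181, 0.0]
contact_force: [-8.0, 12.0, -1.9]
width: 0.0151
grip_force: 59.1
```

Request:
servo_tool --increments '[[10,[0.2,-0.4,0.2],[0,0,0]],[10,[0.2,-0.4,0.2],[0,0,0]],[10,[0.2,-0.4,0.2],[0,0,0]],[10,[0.2,-0.4,0.2],[0,0,0]],[10,[0.2,-0.4,0.2],[0,0,0]],[10,[0.2,-0.4,0.2],[0,0,0]],[10,[0.2,-0.4,0.2],[0,0,0]],[10,[0.2,-0.4,0.2],[0,0,0]],[10,[0.2,-0.4,0.2],[0,0,0]],[10,[0.2,-0.4,0.2],[0,0,0]]]'

```text
time: 28.52
tool_pos: [0.6419, 0.1775, 0.0497]
ee_rot: [-2.26, -2.181, -0.001]
contact_force: [-6.2, 9.6, -2.5]
width: 0.015
grip_force: 59.4
```

Request:
servo_tool --increments '[[10,[0,0,0.2],[0,0,0]],[10,[0,0,0.3],[0,0,0]],[10,[0,0,0.3],[0,0,0]],[10,[0,0,0.3],[0,0,0]],[10,[0,0,0.3],[0,0,0]]]'

```text
time: 28.93
tool_pos: [0.6419, 0.1776, 0.0495]
ee_rot: [-2.26, -2.181, -0.001]
contact_force: [-6.4, 9.7, 1.6]
width: 0.0151
grip_force: 59.9
```

Request:
servo_tool --increments '[[45,[0,0,0],[0,0,0]],[45,[0,0,0],[0,0,0]],[45,[0,0,0],[0,0,0]],[45,[0,0,0],[0,0,0]],[45,[0,0,-25],[0,0,0]],[45,[0,0,-60],[0,0,0]],[45,[0,0,-100],[0,0,0]],[45,[20,-40,-140],[0,0,0]],[45,[50,-80,-180],[0,0,0]],[45,[80,-110,-220],[0,0,0]]]'

```text
time: 29.77
tool_pos: [0.5651, 0.2317, 0.2326]
ee_rot: [2.262, 2.18, 0.0]
contact_force: [0.9, 1.3, 0.4]
width: 0.0453
grip_force: 0.0
```

Request:
servo_tool --increments '[[85,[10,0,-20],[0,0,0]],[85,[10,0,-20],[0,0,0]],[85,[10,0,-20],[0,0,0]],[85,[10,0,-20],[0,0,0]]]'

```text
time: 30.1
tool_pos: [0.5666, 0.2417, 0.2508]
ee_rot: [2.26, 2.182, -0.0]
contact_force: [-0.4, -0.5, -0.3]
width: 0.0851
grip_force: 0.0
```

```bash
python3 - <<'E'
from h import *
import pickle
p=camera_params("wrist"); im=snapshot("wrist"); cv2.imwrite("pics/w10.png",im); pickle.dump(p,open("w10.pkl","wb"))
s=monitor.get_state();print(s['tool_pos'],s['contact_force'],s['time'])
f=240/np.tan(np.radians(p['vfov'])/2)
def proj(X):
    c=p['R']@np.array(X)+p['t'];rr=np.hypot(c[0],c[1]);return np.array([p['cx'],p['cy']])+c[:2]/rr*f*np.arctan2(rr,c[2])
g=cv2.cvtColor(im,cv2.COLOR_BGR2GRAY)
P=np.array([.640,.1205]);y=-.035
C=lambda x,yy,z:proj([P[0]+np.cos(y)*x-np.sin(y)*yy,P[1]+np.sin(y)*x+np.cos(y)*yy,z])
print("pivot",C(0,0,.043),"fence end",C(.014,.154,.022))
# rectified bench-parallel patch at z=.022 : profiles along bracket y, at several x
for x in(-.115,-.105,-.095,-.085,-.075,-.065,-.05,-.04):
    print(x,[int(cv2.getRectSubPix(g,(1,1),tuple(map(float,C(x,yy,.022))))[0,0]) for yy in np.arange(-.03,.045,.0025)])
m=(g<58).astype(np.uint8);n,l,st,c=cv2.connectedComponentsWithStats(m)
for i in range(1,n):
    if 60<st[i,4]<1500: print(st[i],c[i].round(1),pt(p,*c[i],.043,True).round(4))
E
```

```text
[0.56644967 0.2413764  0.25023563] [ 0.27661688 -0.0633936  -0.93282303] 30.15
pivot [398.99800082 325.0379616 ] fence end [418.20857886 172.66678403]
-0.115 [160, 162, 161, 161, 156, 160, 138, 140, 144, 101, 81, 83, 82, 89, 106, 154, 157, 160, 161, 161, 162, 162, 161, 157, 157, 153, 155, 158, 160, 157]
-0.105 [162, 162, 162, 161, 162, 161, 140, 142, 143, 107, 130, 137, 140, 143, 97, 79, 78, 85, 122, 133, 162, 162, 162, 161, 162, 162, 161, 163, 161, 160]
-0.095 [161, 161, 160, 161, 163, 154, 152, 155, 145, 119, 142, 141, 140, 139, 77, 80, 76, 100, 125, 146, 162, 161, 161, 161, 161, 163, 160, 162, 161, 162]
-0.085 [161, 160, 161, 161, 162, 157, 153, 155, 135, 134, 141, 140, 141, 129, 77, 78, 77, 109, 130, 161, 160, 161, 161, 161, 160, 161, 162, 162, 163, 162]
-0.075 [161, 162, 161, 161, 160, 151, 157, 157, 123, 136, 140, 139, 141, 108, 78, 77, 79, 125, 141, 162, 161, 161, 162, 162, 162, 161, 163, 162, 162, 161]
-0.065 [162, 162, 161, 162, 161, 149, 158, 115, 98, 141, 139, 140, 141, 96, 76, 77, 87, 123, 142, 162, 162, 163, 160, 161, 163, 161, 161, 163, 162, 161]
-0.05 [162, 160, 163, 160, 154, 157, 155, 93, 122, 139, 138, 141, 135, 73, 76, 75, 106, 127, 160, 160, 161, 160, 162, 161, 161, 161, 160, 162, 162, 161]
-0.04 [160, 161, 162, 160, 154, 159, 144, 90, 132, 140, 138, 140, 113, 75, 73, 73, 113, 125, 160, 160, 161, 161, 161, 162, 160, 160, 160, 160, 160, 162]
[ 392  246   23   59 1138] [402.9 274.9] [0.6415 0.1768 0.043 ]
[388 314  20  20 299] [397.4 323.1] [0.6382 0.1229 0.043 ]
```

```bash
python3 -c "
from cell import *
print(job_done())"
```

```text
the job is handed in; nothing more can be done
None
```

I handed the job in at about 30 s of the 72 s allowed, but no verdict came back: the gauge sits locked and home in the bare bracket's corner, and its cheek measured about -0.07 rad against about -0.06 rad on the finished one.

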